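# Bring the gauge console into service

### The arm

A 6-joint arm with a two-finger parallel gripper is mounted at the origin on the work surface. World frame = base frame: x ahead of the robot, y to its left, z up, the work surface at z = 0. Lengths are in mm, angles in rad, forces in N, time in s.
With the tool pointing down it reaches from about 350 to 875 mm from the base axis. Payload 4.2 kg.
Tool frame: the origin (TCP) lies between the finger pads; the fingertips stand 11 mm ahead of it and the grasp point (between the pads) lies 8 mm behind it; z points along the fingers, y is the direction in which the jaws open and shut (so a half turn about z gives the same grasp; the last joint's range is limited). The gripper opens to 85 mm and grips with 20 to 120 N. Pads are 22 mm wide; open, the fingers measure 114 mm over their backs; the gripper's body (76 mm by 85 mm) begins 54 mm behind the grasp point. The pads swing forward as they close: fully open they stand 13 mm farther back than shut.
Start: joints at [0.259, 0.385, 0.008, 0, -1.194, -0.259], TCP at [624.979, 0.025, 242.312] pointing down, gripper open.
Joint ranges: [-3.14, 3.14], [-1.21, 2.06], [-1.07, 1.41], [-3.16, 2.05], [-2.99, -0.16], [-3.1, 3.1]. Speed limits (rad/s): [2.79, 2.79, 3.14, 3.14, 3.14, 3.14].

### API

Orientations are given as a unit quaternion [x, y, z, w].
In Python, from bench import * gives the robot as it stands.
- The arm moves only by the tool servo_tool, never from a script. Its argument "rows" is a list of rows, each a list of 7 numbers: the opening, from 0 (shut) to 1 (fully open), then the shift along the tool's x, y, z in cm, then the turn, a rotation vector about the tool's x, y, z in degrees. A call has 1 to 12 rows; each row shifts and turns the commanded pose from where the row before left it, along the tool's axes as they then stand; what a row does not reach is not made up. A row lasts 1/10 s, in which the tool goes at most 50 mm and 8.59 degrees, less where a joint would pass 70% of its speed; a pose out of reach is approached as far as the arm can. A call is refused whole if a number of a shift passes 5 or a number of a turn 8.59, either way. A call with a gripper value outside its range is refused whole. The fingers move at their own pace and stop on an object; the grip force is fixed at half the most. Time passes only in rows, so rows that do not move let the fingers close. It gives the time, the measured TCP pose, the force and the opening at its end, in the units of the state.
- read_state(): the state, without advancing time (a new reading comes with each control period).
- get_image(name): name is "scene" or "side" or "wrist"; returns a dict with "image" (480x640x3 uint8, red, green, blue), "mtx" (3x3 intrinsics, pixels), "k1" (the pictures are not rectified: a ray, as slopes to the right and down, at radius r is drawn at 1 + k1 r^2 times it, then the intrinsics apply), "extrinsics" (4x4, takes a point from camera to world coordinates). Camera axes: x right, y up, looking along -z (the intrinsics and any distortion apply to the point x, -y, -z); pixel columns grow to the right and rows downward; lengths in mm; the calibration is good to about 2 mm. A picture is of the moment at which its call begins. There is no depth.
- job_done(): hands the job in, once; it reports no verdict.
The state is a dict: "clock": time; "joints": joint angles; "joint_vel": joint speeds; "joint_efforts": joint torques, N m; "position": TCP position; "ee_rot": TCP orientation; "contact_force": force on the tool from outside, world axes, zero at the start; "wrist_torque": the same for the moment, N m; "gripper_width": finger opening in mm.
Only numpy, scipy, OpenCV 4.12 (cv2) and the standard library are available. Lean on these libraries where they do the work, as an engineer would, in place of code of your own. Each camera call takes 0.05 s, during which the arm holds its last target. There are 200 camera calls.

### The job

Put the bench gauge console into service with your fingertips: push the raised end of the wide paddle switch down until it is fully over, then do the same with the narrow paddle switch, and then press the round key fully down and let it spring back up. Do not press the square key, and leave the plug gauge, the rings and the caliper standing or lying where they are.

Things in the scene. Friction and masses are not known exactly. Their poses are not given: they have to be found in the camera images.
- console: Fixed flat console on the bench, grey housing with aluminium deck, 280 mm (its x) by 290 mm (its y), deck 60 mm above the bench. Origin at the centre of its underside; z up. Its -x edge, marked by a dark display strip, is the one turned to the robot, give or take its yaw. The four controls sit on the deck at the corners of a rectangle 116 mm (console x) by 140 mm (console y); which control is at which corner varies.
- wide_pivot (a point): Middle of the wide paddle switch, on its hinge axis, 15 mm above the deck; fixed to the console with the same axes (x along the paddle to its end that is raised when off, z up). The paddle is a flat grey plate 64 mm (x) by 44 mm (y) by 8 mm that rocks about y, 0.2 rad either side of level, on a black mount 76 by 56 mm and 4 mm thick; its top face is 4 mm above the axis.
- wide_raised_end (a point): Point on the top face of the wide paddle, 22 mm from its axis towards the end to push (10 mm short of that end): about 23 mm above the deck when off, about 15 mm when on; moves and tilts with the paddle.
- wide_paddle (a joint): Hinge of the wide paddle switch, rad: 0 = off (the end on its +x side stands high), 0.4 = fully on, at the stop (that end down, the other end high). Starts at 0 to 0.06. It stays where it is left; friction of 0.04 N m holds it, so it takes about 2 to 5 N at the raised end. Its push point is point wide_raised_end.
- narrow_pivot (a point): Middle of the narrow paddle switch, on its hinge axis, 15 mm above the deck; fixed to the console with the same axes (x along the paddle to its end that is raised when off, z up). Same as the wide one but only 20 mm wide (y), on a mount 76 by 32 mm.
- narrow_raised_end (a point): Point on the top face of the narrow paddle, 22 mm from its axis towards the end to push: about 23 mm above the deck when off, about 15 mm when on; moves and tilts with the paddle.
- narrow_paddle (a joint): Hinge of the narrow paddle switch, rad: 0 = off (the end on its +x side stands high), 0.4 = fully on, at the stop (that end down, the other end high). Starts at 0 to 0.06. It stays where it is left; friction of 0.04 N m holds it, so it takes about 2 to 5 N at the raised end. Its push point is point narrow_raised_end.
- round_key_top (a point): Centre of the top of the round grey key, 30 mm diameter, 18 mm above the deck when up, 12 mm when fully down, in a square black mount 56 by 56 by 8 mm; moves with the key.
- round_key (a joint): Travel of the round key, m: 0 = up, 0.006 = fully down. Spring return: 1.5 N starts it, 5 N holds it fully down.
- square_key_top (a point): Centre of the top of the square grey key, 30 by 30 mm, otherwise just like the round key; not to be pressed.
- square_key (a joint): Travel of the square key, m: 0 = up, 0.006 = fully down; same spring as the round key.
- plug_center (a point): Centre (half-way up) of a loose steel plug gauge, 22 mm diameter, 36 mm tall, standing on the deck near the middle of the console, among the controls. z along its axis.
- ring_center (a point): Centre of a loose grooved aluminium ring, 87 mm outer diameter, 50 mm tall, standing on the bench beside the console on its +y side.
- master_center (a point): Centre of a loose dark steel master ring, 56 mm outer diameter, 22 mm tall, lying on the bench beside the console on its +y side.
- caliper_center (a point): Middle of the beam of a loose digital caliper, 210 mm long (its x), 12 mm high, lying on the bench beside the console on its -y side.

How it is judged (in metres and radians):
On the way, in this order (a step that is already met when the one before it is completed fails the run):
1. the wide paddle is pushed fully over (value of joint wide_paddle above 0.34 rad), for 0.1 s.
2. the narrow paddle is pushed fully over (value of joint narrow_paddle above 0.34 rad), for 0.1 s.
3. the round key is pressed fully down (value of joint round_key above 0.0045 m), for 0.03 s.
At the end, for the whole second after the job is handed in: Both paddles are over to on (above 0.34 of 0.4 rad), the round key has been pressed (at least 4.5 of 6 mm) and is up again, the square key is up, and the plug gauge (upright), both rings and the caliper are within 20 mm of where they started (value of joint each of wide_paddle, narrow_paddle above 0.34 rad and value of joint each of round_key, square_key below 0.001 m and distance of each of plug_center, ring_center, master_center, caliper_center from where it was at the start of the episode below 0.02 m and angle between plug_center's own z axis and vertical below 0.2 rad); the robot touches nothing.
It fails at once if the square key is pressed (more than 2 mm) (value of joint square_key above 0.002 m).
It fails at once if the narrow paddle is pushed over (past 0.2 rad) while the wide one is not on (value of joint narrow_paddle above 0.2 rad and value of joint wide_paddle below 0.34 rad).
It fails at once if the round key is pressed (more than 3 mm) while either paddle is not on (value of joint round_key above 0.003 m and value of joint any of wide_paddle, narrow_paddle below 0.34 rad).
It fails at once if the plug gauge, a ring or the caliper is lifted, carried or pushed more than 20 mm, or the plug gauge is tipped (distance of any of plug_center, ring_center, master_center, caliper_center from where it was at the start of the episode above 0.02 m or angle between plug_center's own z axis and vertical above 0.5 rad).
It also fails if it takes over 48 s, if anything falls off the work surface, if the arm or the gripper's body presses on something with over 40 N, if the wrist force passes 120 N, or if a joint passes its speed limit or range.

## Working session

There is one attempt and no reset: what is moved stays moved. The work goes in short steps, Python scripts to look and compute and a tool call to move; the robot and the scene stay as the last step left them, time stands still between calls to the robot, and variables do not carry over. Pictures are saved under pics/ and viewed, about 8 in all and at most 12, crops included, and the job is handed in when it is done.

Besides the shell and the picture viewer there is one more tool, called after "Call:" as name(argument=value, ...), one argument or row to a line, values as JSON. servo_tool: Moves the arm, as the interface text tells. Its arguments: {"type":"object","properties":{"rows":{"type":"array","items":{"type":"array","items":{"type":"number"}}}},"required":["rows"]}

```bash
mkdir -p pics; cat > h.py <<'E'
from bench import *
import numpy as np, cv2, pickle
def snap(n,f):
    d=get_image(n); cv2.imwrite(f'pics/{f}.png',d['image'][:,:,::-1]); pickle.dump({k:d[k] for k in('mtx','k1','extrinsics')},open(f'pics/{f}.pkl','wb')); return d
def load(f): return pickle.load(open(f'pics/{f}.pkl','rb'))
def pix2w(d,uv,z):
    K=np.array(d['mtx']);E=np.array(d['extrinsics']);o=[]
    k=d['k1']
    for u,v in np.atleast_2d(uv):
        p=np.array([(u-K[0,2])/K[0,0],(v-K[1,2])/K[1,1]]);q=p.copy()
        for _ in range(20): q=p/(1+k*(q@q))
        r=E[:3,:3]@np.array([q[0],-q[1],-1]);c=E[:3,3]
        o.append((c+r*(z-c[2])/r[2]))
    return np.array(o)
def w2pix(d,P):
    K=np.array(d['mtx']);E=np.array(d['extrinsics'])
    c=(np.atleast_2d(P)-E[:3,3])@E[:3,:3]
    s=np.c_[c[:,0]/-c[:,2],c[:,1]/c[:,2]]
    s=s*(1+d['k1']*(s**2).sum(1))[:,None]
    return s*[K[0,0],K[1,1]]+[K[0,2],K[1,2]]
E
python3 - <<'E'
from h import *
a=snap('scene','s0');b=snap('wrist','w0');snap('side','d0')
print(a['extrinsics'][:3,3],b['extrinsics'][:3,3],a['k1'],read_state())
E
```

```text
[1099.65588111  790.48615202 1038.50272584] [625.14514284 -81.02228904 373.71581864] -0.043896886133712745 {'clock': 0.15, 'joints': array([ 2.58638241e-01,  3.85403186e-01,  6.95801403e-03, -3.40652368e-04,
       -1.19402942e+00, -2.58556491e-01]), 'joint_vel': array([ 0.0003518 , -0.00111418,  0.00349269,  0.0011923 ,  0.0003539 ,
       -0.00011298]), 'joint_efforts': array([-6.03353892e-04, -3.92678475e+01,  1.88581592e+01,  4.18858320e+00,
       -3.39302780e-03,  5.70479813e-06]), 'position': array([6.24581152e+02, 3.76520530e-02, 2.41467666e+02]), 'ee_rot': array([-7.07091021e-01,  7.07122026e-01,  5.58751528e-04, -6.45760442e-04]), 'contact_force': array([-0.46098247, -0.16014723, -0.50184092]), 'wrist_torque': array([ 0.0075066 , -0.00807372, -0.01940636]), 'gripper_width': 85.19499775495842}
```

View pics/s0.png

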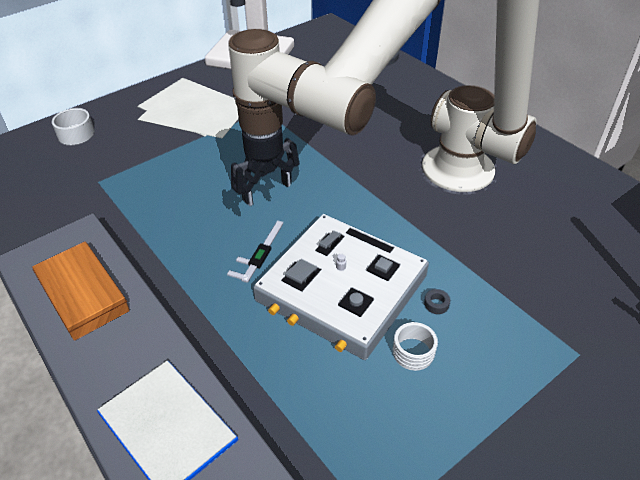

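View pics/w0.png

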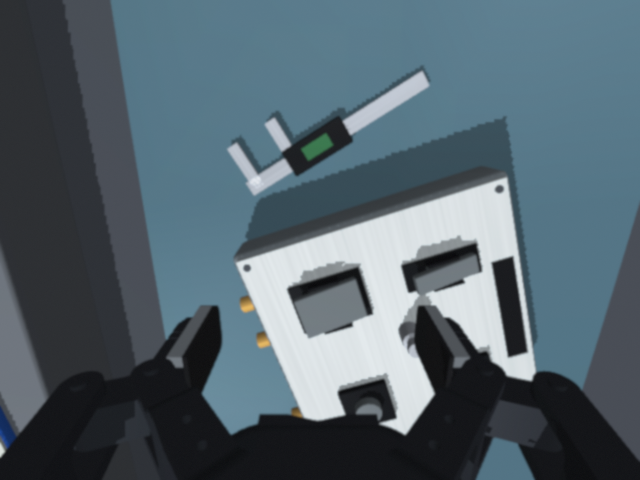

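The scene view shows the console around (340,285): wide paddle (300,273), narrow (328,241), square key (383,266), round key (356,300), and the plug (340,262). In the wrist view the deck corners are at (505,175) and (237,258). I'll enlarge the scene crop to measure.

```bash
python3 - <<'E'
import cv2
i=cv2.imread('pics/s0.png')[205:360,245:445]
cv2.imwrite('pics/s0c.png',cv2.resize(i,None,fx=3.8,fy=3.8,interpolation=cv2.INTER_CUBIC))
E
```

```text
(no output)
```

View pics/s0c.png

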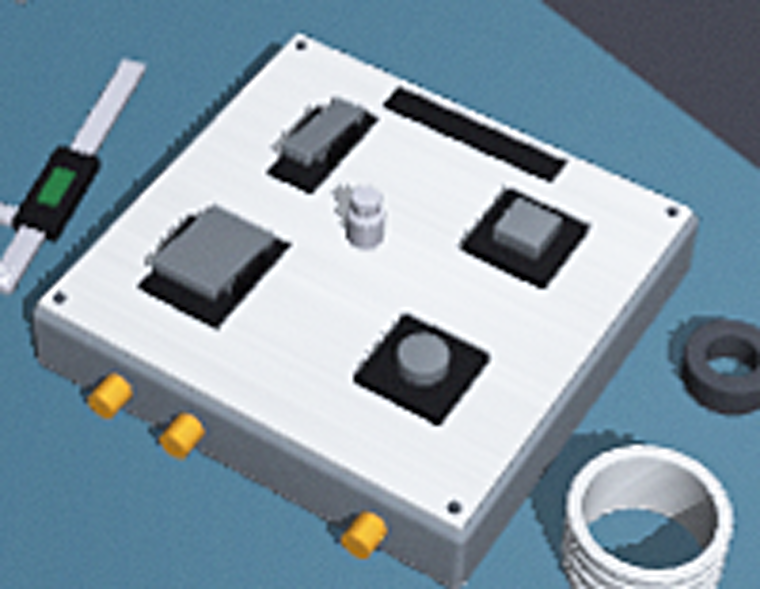

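View pics/d0.png

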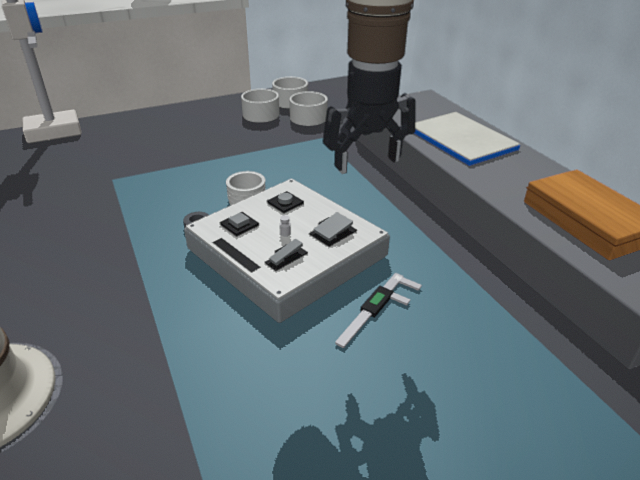

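The four screw heads and the mounts are clear. I'll fit the console pose, then overlay paddle outlines for both tilt signs.

```bash
cat > fit.py <<'E'
from h import *
d=load('s0');f=lambda p:np.array(p,float)/3.8+[245,205]-0.37
S=pix2w(d,f([(300,45),(59,298),(455,508),(672,212)]),60)
c=S.mean(0); ux=(S[1]+S[2]-S[0]-S[3])[:2]; ux/=np.linalg.norm(ux); uy=np.array([-ux[1],ux[0]])
L=lambda p:np.c_[(p[:,:2]-c[:2])@ux,(p[:,:2]-c[:2])@uy]
def W(p): p=np.atleast_2d(np.array(p,float)); return np.c_[c[:2]+p[:,:1]*ux+p[:,1:2]*uy,p[:,2]+60]
if __name__=='__main__':
    print(c,np.degrees(np.arctan2(ux[1],ux[0])),L(S))
    print('round',L(pix2w(d,f([(424,353)]),78)),'sq',L(pix2w(d,f([(526,218)]),78)))
    print('sq mount',L(pix2w(d,f([(516,190),(461,243),(543,286),(588,233)]),68)))
    print('wide',L(pix2w(d,f([(218,326),(138,285),(290,243)]),64)),'narrow',L(pix2w(d,f([(268,172),(313,192),(378,122)]),64)))
    print('plug top',L(pix2w(d,f([(367,193)]),96)))
    for src,fx in (('s0',(245,205,445,360)),('d0',(180,170,400,320))):
        dd=load(src);i=cv2.imread(f'pics/{src}.png')[fx[1]:fx[3],fx[0]:fx[2]];k=3.6
        i=cv2.resize(i,None,fx=k,fy=k,interpolation=cv2.INTER_CUBIC)
        def dr(P,col): cv2.polylines(i,[np.int32((w2pix(dd,W(P))-fx[:2]+.5)*k)],True,col,1)
        dr([(-140,-145,0),(140,-145,0),(140,145,0),(-140,145,0)],(0,255,255))
        for x,h in((58,22),(-58,10)):
            for t,col in((.2,(0,0,255)),(-.2,(0,200,0))):
                C,s=np.cos(t),np.sin(t)
                dr([(x+a*C-4*s,-70+b,15+a*s+4*C) for a,b in((-32,-h),(32,-h),(32,h),(-32,h))],col)
        for x in(58,-58): 
          dr([(x+15*np.cos(t),70+15*np.sin(t),18) for t in np.arange(0,6.3,.3)],(255,0,255))
        cv2.imwrite(f'pics/{src}o.png',i)
E
python3 fit.py; python3 -c "
import cv2,numpy as np
a=cv2.imread('pics/s0o.png');b=cv2.imread('pics/d0o.png')
print(a.shape,b.shape)"
```

```text
[533.50155421 138.39673283  60.        ] 18.416278627444843 [[-126.15013078 -131.21857696]
 [ 125.53785108 -131.27582769]
 [ 126.1948067   131.27582769]
 [-125.582527    131.21857696]]
round [[58.49561359 70.75817999]] sq [[-59.37453015  68.52607389]]
sq mount [[-84.07157302  48.78521927]
 [-30.13533774  42.81559988]
 [-27.34284477  98.25725024]
 [-77.06354274 100.47506445]]
wide [[ 95.29108412 -41.3885141 ]
 [ 95.44393716 -96.96640469]
 [ 20.9678572  -41.87940003]] narrow [[-19.34217566 -84.21953075]
 [-20.3330925  -52.74391759]
 [-91.13203098 -51.31368682]]
plug top [[-11.5297088  -10.21344941]]
(558, 720, 3) (540, 792, 3)
```

View pics/s0o.png

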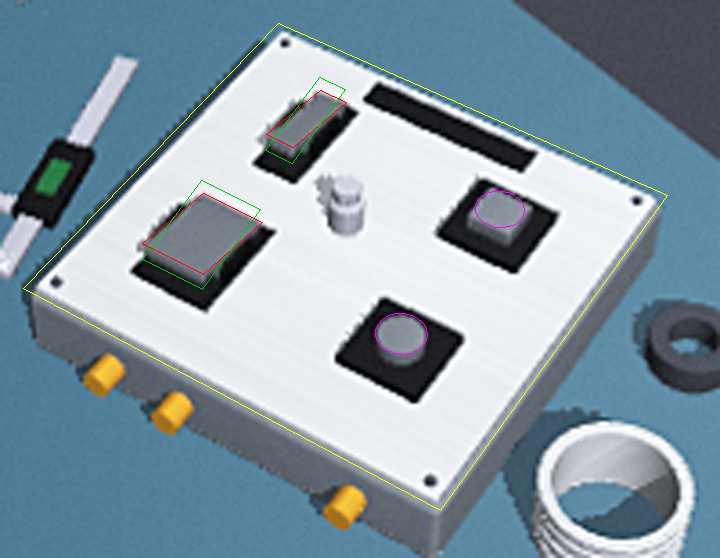

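View pics/d0o.png

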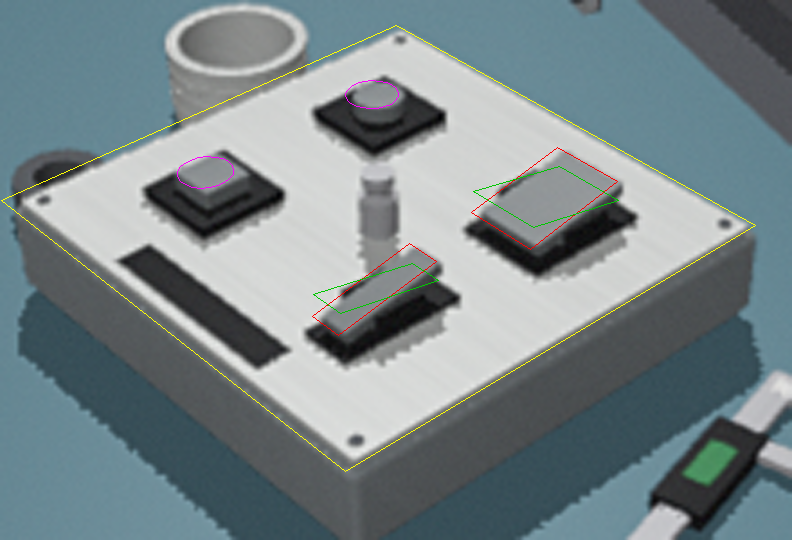

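Red (the +x end raised) matches both paddles in both views. I'll cross-check the console pose from the side view and print the targets.

```bash
cat > tgt.py <<'E'
from fit import *
S2=pix2w(load('d0'),np.array([(355,440),(725,223),(400,40),(43,200)])/3.6+[180,170]-.4,60)
c2=S2.mean(0);u2=(S2[1]+S2[2]-S2[0]-S2[3])[:2]
print(c,c2,np.degrees(np.arctan2(u2[1],u2[0])))
c[:]=(c+c2)/2
for n,p in dict(wide=(82,-70,23),narrow=(-34,-70,23),round=(58,70,18)).items(): print(n,W(p).round(1))
E
python3 tgt.py
```

```text
[533.50155421 138.39673283  60.        ] [536.98978203 138.03824182  60.        ] 18.252002135465865
wide [[635.2  97.7  83. ]]
narrow [[525.1  61.1  83. ]]
round [[568.2 223.   78. ]]
```

Call:
servo_tool(
  rows=[
    [0,-1.95,-0.21,2,0,0,0],
    [0,-1.95,-0.21,2,0,0,0],
    [0,-1.95,-0.21,2,0,0,0],
    [0,-1.95,-0.21,2,0,0,0],
    [0,-1.95,-0.21,2,0,0,0],
    [0,0,0,0,0,0,0],
    [0,0,0,0,0,0,0],
    [0,0,0,0,0,0,0],
  ],
)

```text
clock: 0.95
position: [636.0, 97.0, 143.3]
ee_rot: [-0.707, 0.707, -0.0, 0.001]
contact_force: [-0.3, 0.0, 0.4]
gripper_width: 0.2
```

```bash
python3 - <<'E'
from h import *
snap('wrist','w1'); d=snap('scene','s1')
i=cv2.imread('pics/s1.png')[150:360,200:460]
w=cv2.imread('pics/w1.png')
cv2.imwrite('pics/m1.png',np.vstack([cv2.resize(i,(372,300)),cv2.resize(w,(372,279))]) if 0 else np.hstack([cv2.resize(i,(400,323)),cv2.resize(w,(400,323))]))
E
```

```text
(no output)
```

View pics/m1.png

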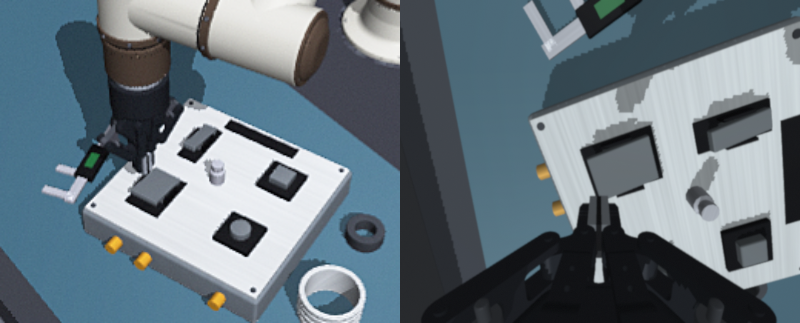

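The left half shows the shut fingertips above the outer part of the wide paddle. The right half puts the tip column at about 600 and the paddle's end at about 591, so the tip is roughly 9 mm inboard as planned. Descending.

Call:
servo_tool(
  rows=[
    [0,0,0,2,0,0,0],
    [0,0,0,1.5,0,0,0],
    [0,0,0,1,0,0,0],
    [0,0,0,0.5,0,0,0],
    [0,0,0,0.5,0,0,0],
    [0,0,0,0.1,0,0,0],
    [0,0,0,0,0,0,0],
  ],
)

```text
clock: 1.75
position: [636.2, 97.5, 87.0]
ee_rot: [0.707, -0.707, 0.001, -0.001]
contact_force: [0.8, -0.3, 2.0]
gripper_width: -0.3
```

Call:
servo_tool(
  rows=[
    [0,0,0,0.1,0,0,0],
    [0,0,0,0.1,0,0,0],
    [0,0,0,0.1,0,0,0],
    [0,0,0,0,0,0,0],
  ],
)

```text
clock: 2.15
position: [636.3, 97.6, 85.8]
ee_rot: [0.707, -0.707, 0.001, -0.001]
contact_force: [-0.9, -0.9, 10.2]
gripper_width: -0.3
```

Force is rising while the tip barely moves, so the paddle is reaching its stop. One more firm push.

Call:
servo_tool(
  rows=[
    [0,0,0,0.15,0,0,0],
    [0,0,0,0.15,0,0,0],
    [0,0,0,0,0,0,0],
    [0,0,0,0,0,0,0],
  ],
)

```text
clock: 2.55
position: [636.4, 97.5, 85.5]
ee_rot: [0.708, -0.706, 0.001, -0.001]
contact_force: [-5.4, -1.3, 21.0]
gripper_width: -0.4
```

Call:
servo_tool(
  rows=[
    [0,0,0,-2,0,0,0],
    [0,0,0,-3,0,0,0],
    [0,0.91,2.77,-1,0,0,0],
    [0,0.91,2.77,0,0,0,0],
    [0,0.91,2.77,0,0,0,0],
    [0,0.91,2.77,0,0,0,0],
    [0,0,0,0,0,0,0],
    [0,0,0,0,0,0,0],
    [0,0,0,0,0,0,0],
  ],
)

```text
clock: 3.45
position: [525.4, 61.6, 140.4]
ee_rot: [0.707, -0.707, 0.0, -0.0]
contact_force: [0.2, -0.0, 0.8]
gripper_width: 0.4
```

```bash
python3 - <<'E'
from h import *
snap('side','d2'); snap('scene','s2');snap('wrist','w2')
i=cv2.imread('pics/s2.png')[205:360,245:445];j=cv2.imread('pics/d2.png')[170:320,180:400];w=cv2.imread('pics/w2.png')
r=lambda a:cv2.resize(a,(400,300),interpolation=cv2.INTER_CUBIC)
cv2.imwrite('pics/m2.png',np.vstack([np.hstack([r(i),r(j)]),np.hstack([r(w),r(w)*0])]))
E
```

```text
(no output)
```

View pics/m2.png

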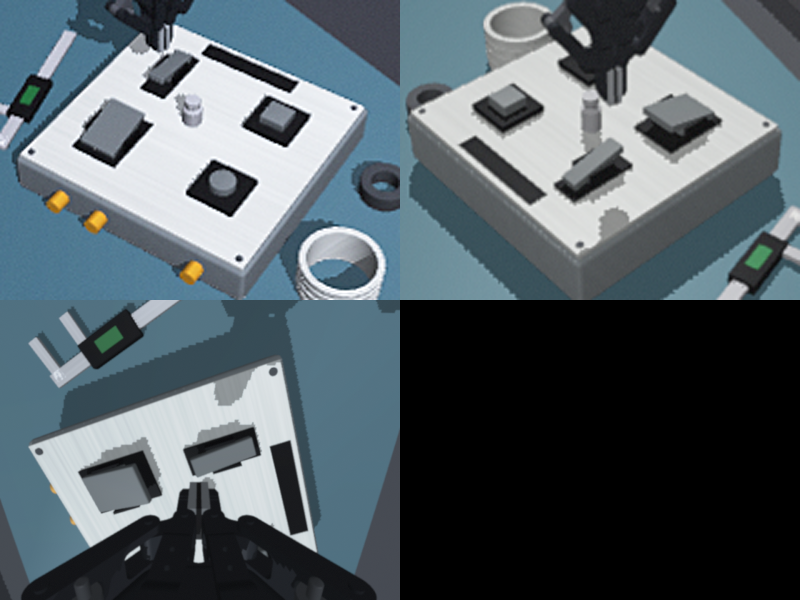

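The wide paddle is now over: in the side crop its near (inner) end stands high. The tip at wrist (200,490) lines up about 9 mm inboard of the narrow paddle's raised end. Same push here.

Call:
servo_tool(
  rows=[
    [0,0,0,2,0,0,0],
    [0,0,0,1.5,0,0,0],
    [0,0,0,0.8,0,0,0],
    [0,0,0,0.5,0,0,0],
    [0,0,0,0.5,0,0,0],
    [0,0,0,0.1,0,0,0],
    [0,0,0,0.1,0,0,0],
    [0,0,0,0.1,0,0,0],
    [0,0,0,0,0,0,0],
  ],
)

```text
clock: 4.5
position: [525.8, 61.5, 85.9]
ee_rot: [0.707, -0.707, 0.001, -0.001]
contact_force: [-0.2, 0.5, 6.3]
gripper_width: 0.3
```

Call:
servo_tool(
  rows=[
    [0,0,0,0.15,0,0,0],
    [0,0,0,0.15,0,0,0],
    [0,0,0,0.15,0,0,0],
    [0,0,0,0,0,0,0],
    [0,0,0,0,0,0,0],
  ],
)

```text
clock: 5.0
position: [526.0, 61.5, 85.3]
ee_rot: [0.708, -0.706, 0.002, -0.002]
contact_force: [-8.0, 0.4, 30.4]
gripper_width: 0.1
```

Call:
servo_tool(
  rows=[
    [0,0,0,-2,0,0,0],
    [0,0,0,-3,0,0,0],
    [0,0,0,-1,0,0,0],
    [0,-2.69,-0.71,0,0,0,0],
    [0,-2.69,-0.71,0,0,0,0],
    [0,-2.69,-0.71,0,0,0,0],
    [0,-2.69,-0.71,0,0,0,0],
    [0,-2.69,-0.71,0,0,0,0],
    [0,-2.69,-0.71,0,0,0,0],
    [0,0,0,0,0,0,0],
    [0,0,0,0,0,0,0],
  ],
)

```text
clock: 6.1
position: [566.4, 222.5, 138.6]
ee_rot: [0.707, -0.707, -0.0, 0.001]
contact_force: [-0.8, -1.4, -0.6]
gripper_width: 0.1
```

```bash
python3 - <<'E'
from h import *
snap('side','d3'); snap('scene','s3');snap('wrist','w3')
i=cv2.imread('pics/s3.png')[205:360,245:445];j=cv2.imread('pics/d3.png')[170:320,180:400];w=cv2.imread('pics/w3.png')
r=lambda a:cv2.resize(a,(400,300),interpolation=cv2.INTER_CUBIC)
cv2.imwrite('pics/m3.png',np.vstack([np.hstack([r(i),r(j)]),np.hstack([r(w),r(w)*0])]))
E
```

```text
(no output)
```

View pics/m3.png

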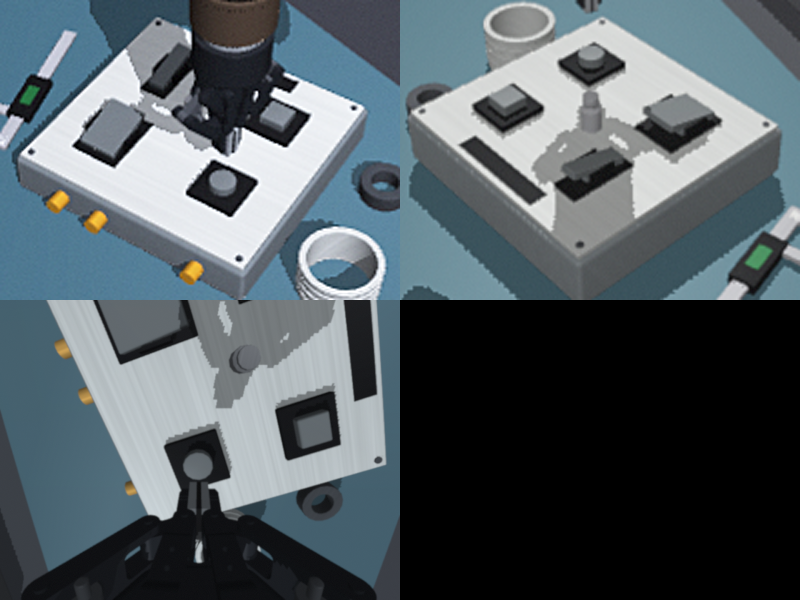

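Both paddles are over, the plug is upright, and the tip (199,485) lines up with the round key (197,465). Pressing it.

Call:
servo_tool(
  rows=[
    [0,0,0,2,0,0,0],
    [0,0,0,1.5,0,0,0],
    [0,0,0,1,0,0,0],
    [0,0,0,0.5,0,0,0],
    [0,0,0,0.4,0,0,0],
    [0,0,0,0.3,0,0,0],
    [0,0,0,0.2,0,0,0],
    [0,0,0,0,0,0,0],
    [0,0,0,0,0,0,0],
  ],
)

```text
clock: 7.15
position: [567.1, 221.8, 83.0]
ee_rot: [0.707, -0.707, 0.0, 0.0]
contact_force: [-4.5, -3.3, 9.7]
gripper_width: 0.1
```

Tip is at 72 mm, which is the key's bottom, with 9.7 N (5 N holds it down). I'll push slightly more to be sure, then lift clear.

Call:
servo_tool(
  rows=[
    [0,0,0,0.2,0,0,0],
    [0,0,0,0.1,0,0,0],
    [0,0,0,0,0,0,0],
  ],
)

```text
clock: 7.45
position: [567.2, 221.9, 82.8]
ee_rot: [0.708, -0.707, 0.001, 0.0]
contact_force: [-9.9, -4.5, 22.1]
gripper_width: 0.3
```

Call:
servo_tool(
  rows=[
    [0,0,0,-1,0,0,0],
    [0,0,0,-3,0,0,0],
    [0,0,0,-4,0,0,0],
    [0,0,0,-4,0,0,0],
    [0,0,0,-3,0,0,0],
    [0,0,0,0,0,0,0],
    [0,0,0,0,0,0,0],
    [0,0,0,0,0,0,0],
  ],
)

```text
clock: 8.25
position: [566.7, 222.4, 226.5]
ee_rot: [-0.707, 0.707, 0.0, -0.001]
contact_force: [0.0, 0.1, -0.6]
gripper_width: 0.3
```

```bash
python3 - <<'E'
from h import *
snap('side','d4'); snap('scene','s4')
i=cv2.imread('pics/s4.png')[205:360,245:445];j=cv2.imread('pics/d4.png')[170:320,180:400]
r=lambda a:cv2.resize(a,(400,300),interpolation=cv2.INTER_CUBIC)
cv2.imwrite('pics/m4.png',np.hstack([r(i),r(j)]))
E
```

```text
(no output)
```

View pics/m4.png

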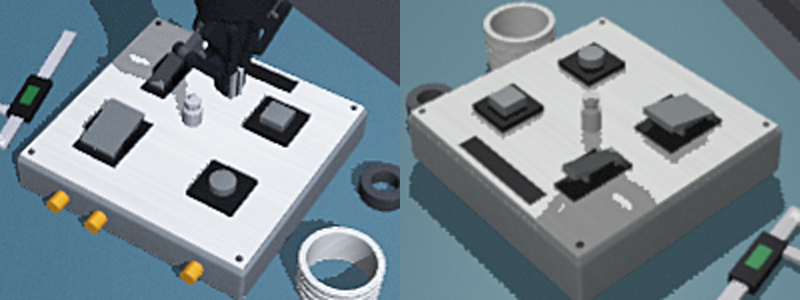

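Both views show both paddles over, both keys up, and the plug, rings and caliper where they started, with the arm clear. Handing in.

```bash
python3 -c "
from bench import *
print(job_done())"
```

```text
the job is handed in; nothing more can be done
None
```

The job is handed in: I pushed the wide paddle over, then the narrow one, then pressed the round key and let it spring back, in about 8.3 s of the 48 s allowed.

- **At the stops:** The wide paddle held against a 21 N push, the narrow against 30 N and the round key against 22 N. In each case the tip hardly moved under the extra load. The key was pressed down to its expected 72 mm height.
- **Last pictures:** Both paddles are over and both keys are up. The plug stands upright, and it, the rings and the caliper show no visible movement. The arm is clear, with near-zero contact force.
- **Disagreement:** The console position from the two fixed cameras differed by about 3.5 mm, so I used the average. The wrist view agreed with it.
- **Not measured:** I judged the joint positions from force, tip height and pictures, because the interface gives no direct reading and the hand-in reports no verdict.

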